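Clamp a row of wagon blanks in the quick-release jig

TASK

Flip the jig's red cam lever open and lay all the wooden wagon blanks in the jig, crosswise between fence and jaw, in any order, as one closed row: the first flush against the end stop, each next flush against its neighbour. With the lever open, turn the black nut clockwise until its white pointer stands in the middle of the green mark, then flip the lever fully closed so that the jaw clamps the row. Leave the red tape roll and the green box where they are, upright.

Things in the scene. Friction and masses are not known exactly. Their poses are not given: they have to be found in the camera images.
- jig: clamping jig, fixed; origin: middle of bed, on the table top. Plywood bed surface 8 mm above the table. Own axes: +x across the bed to the wooden fence (top 31 mm above table); +y along the row to the end stop (face at y = +105 mm, top 30 mm). Open at -y (bed ends at -133). At -x the jaw, then the aluminium clamp housing (x -195 to -110, top 30 mm) with lever and nut
- jaw_mid (a point): middle of the face of the orange jaw bar (206 mm long, y -108 to +98 of the jig, top 36 mm above the table), 23 mm above the table. Jig x = -50 mm with lever closed; fully opening the lever draws it 16 mm back. The fence's face opposite is at jig x = +52 mm with the nut at 0; each radian of the nut draws it 2 mm nearer the jaw. Channel with lever open: 118 mm wide (nut 0), 112 mm (green mark)
- cam_lever (a joint): red cam lever on the housing, turning level about a vertical pivot, rad: 0 = fully closed (along the housing, pointing to the jig's -y), 1.8 = fully open; about 1.57 it points straight away from the bed (jig's -x). Opening turns it clockwise seen from above. It draws the jaw back 8.9 mm per rad. It stays where it is left; friction about 0.28 N m (and up to 0.15 N m more against the jaw's spring)
- lever_pivot (a point): on the vertical pivot axis of the cam lever, at the height for gripping the lever's post (67 mm above the table)
- lever_grip (a point): on the axis of the upright red round post at the lever's end, 85 mm from the pivot; post 22 mm in diameter, standing free from 43 to 83 mm above the table; this point is 67 mm above the table
- nut (a joint): black adjusting nut with a wing on top, turning about a vertical axis, in rad, growing clockwise seen from above, range 0 to 4.2. Its white pointer points to the bed (jig's +x) at 0 and to the middle of the green mark on the housing (jig's -x) at 3.14. The green mark reaches about 0.28 rad to each side of that. Stays where it is left; friction about 0.08 N m
- nut_grip (a point): on the nut's axis, 64 mm above the table, the height to grip. The wing is a bar 50 mm long (along the pointer), 14 mm thick, from 39 to 73 mm above the table, over a round flange 48 mm in diameter
- jaw (a joint): how far the spring-backed orange jaw bar is pushed back by the clamped pieces, in m: 0 = pressing nothing, about 0.0043 when pieces are clamped with the nut at the middle of the green mark; 4 N per mm
- slot0 (a point): place 1 of the row, counted from the end stop: where the origin of a clamped piece lies, against the fence (moves with it; on the bed surface, piece's long side across the bed). Places are 40 mm apart along the jig's y
- slot1 (a point): place 2 of the row, as slot0
- slot2 (a point): place 3 of the row, as slot0
- slot3 (a point): place 4 of the row, as slot0
- blank_a: wooden wagon blank 100 x 40 x 30 mm (x, y, z), about 75 g, two dark pencil lines across its top; origin at the centre of its underside; x along its length. All blanks are alike; it may be absent
- blank_b: wooden wagon blank 100 x 40 x 30 mm (x, y, z), about 75 g, two dark pencil lines across its top; origin at the centre of its underside; x along its length. All blanks are alike; it may be absent
- blank_c: wooden wagon blank 100 x 40 x 30 mm (x, y, z), about 75 g, two dark pencil lines across its top; origin at the centre of its underside; x along its length. All blanks are alike; it may be absent
- blank_d: wooden wagon blank 100 x 40 x 30 mm (x, y, z), about 75 g, two dark pencil lines across its top; origin at the centre of its underside; x along its length. All blanks are alike; it may be absent
- tape: small red ring-shaped roll of tape lying flat among the blanks, 40 mm across, 18 mm tall; not part of the job. Origin: centre of its underside, on the table
- screw_box: open green plastic box, 90 x 70 x 45 mm, beside the blanks; not part of the job. Origin: centre of its underside, on the table
Not all that is in view belongs to the job. What is shaped like the blank_c but orange or turquoise is not meant.

How it is judged:
By the outcome, as a careful person would: the job done as asked, in the order asked, and still so for the second after the job is handed in, with the robot touching nothing.
Of blank_a, blank_b, blank_c, blank_d only 2 to 4 are there at a start; the rules pass over those that are not, and their reading is None.
At some moment in a run one of blank_a, blank_b, blank_c, blank_d may be knocked a few centimetres aside while the robot is not near it.
Once in a run the grip may slacken for a moment while it holds something.
It also fails if it takes over 210 s, if anything falls off the work surface, if the arm or the gripper's body presses on something with over 40 N, if the wrist force passes 120 N, or if a joint passes its speed limit or range.

ROBOT

A 6-joint arm with a two-finger parallel gripper is mounted at the origin on the work surface. World frame = base frame: x ahead of the robot, y to its left, z up, the work surface at z = 0. Lengths are in mm, angles in rad, forces in N, time in s.
With the tool pointing down it reaches from about 350 to 975 mm from the base axis. Payload 7.1 kg.
Tool frame: the origin (TCP) lies between the finger pads; the fingertips stand 19 mm ahead of it and the grasp point (between the pads) is the TCP; z points along the fingers, y is the line along which they close (so a half turn about z gives the same grasp; the last joint's range is limited). The gripper opens to 88 mm and grips with 3 to 60 N. Pads are 20 mm wide; open, the fingers measure 115 mm over their backs; the gripper's body (75 mm by 178 mm) begins 61 mm behind the grasp point.
Start: joints at [1.218, 0.423, 1.63, -0, 1.089, -0.019], TCP at [204.74, 590.497, 241.675] pointing down, gripper open.
Joint ranges: [-3, 3], [-0.9, 2.11], [0.09, 2.58], [-1.31, 4.45], [0.11, 2.69], [-2.54, 2.54]. Speed limits (rad/s): [2.39, 2.39, 3.01, 3.14, 3.14, 3.14].

INTERFACE

Orientations are given as a rotation vector (axis times angle).
In Python, from workcell import ctrl gives the robot as it stands.
- The arm moves only by the tool arm_command, never from a script. Its argument "series" is a list of rows, each an object with "linear": the shift along the tool's x, y, z in m, a list of three; "turn": the turn about the tool's z in rad. A call has 1 to 10 rows; each row shifts and turns the commanded pose from where the row before left it, along the tool's axes as they then stand; what a row does not reach is not made up. A row lasts 1/10 s, in which the tool goes at most 50 mm and 8.59 degrees, less where a joint would pass 70% of its speed; a pose out of reach is approached as far as the arm can. A call with a gripper value outside its range is refused whole. "jaw" is the opening, from -1 (shut) to 1 (fully open), set as the call begins (left out, the last holds). The fingers move at their own pace and stop on an object; the grip force is fixed at half the most. Time passes only in rows, so rows that do not move let the fingers close. It gives the time, the measured TCP pose, the force, the opening and the grip force at its end, in the units of the state.
- ctrl.get_obs(): the state, without advancing time (a new reading comes with each control period).
- ctrl.get_image(name): name is "scene" or "top"; returns a dict with "frame" (384x512x3 uint8, blue, green, red), "fx", "fy", "cx", "cy" (pixels), "k1" (the pictures are not rectified: a ray, as slopes to the right and down, at radius r is drawn at 1 + k1 r^2 times it, then the intrinsics apply), "rvec" (rotation vector, rad) and "tvec" (3), from world to camera coordinates, as OpenCV has them. Camera axes: x right, y down, z forward; pixel columns grow to the right and rows downward; lengths in mm; the calibration is good to about 2 mm. A picture is of the moment at which its call begins. There is no depth.
- ctrl.close_job(): hands the job in; it is judged then, once.
The state is a dict: "t": time; "qpos": joint angles; "qvel": joint speeds; "joint_torque": joint torques, N m; "ee_pos": TCP position; "orientation": TCP orientation; "ft_force": force on the tool from outside, world axes, zero at the start; "moment": the same for the moment, N m; "width": finger opening in mm; "grasp_force": force on a finger pad.
Only numpy, scipy, OpenCV 4.12 (cv2) and the standard library are available. Lean on these libraries where they do the work, as an engineer would, in place of code of your own. Each camera call takes 0.05 s, during which the arm holds its last target. There are 200 camera calls.

## Working session

There is one attempt and no reset: what is moved stays moved. The work goes in short steps, Python scripts to look and compute and a tool call to move; the robot and the scene stay as the last step left them, time stands still between calls to the robot, and variables do not carry over. Pictures are saved under pics/ and viewed, at most 14 in all, crops included, and the job is handed in when it is done.

Besides the shell and the picture viewer there is one more tool, called after "Call:" by a JSON object that holds its "name" and its "arguments", one argument or row to a line. arm_command: Moves the arm, as the interface text tells. Its arguments: {"type":"object","properties":{"series":{"type":"array"},"jaw":{"type":"number"}},"required":["series"]}

```bash
mkdir -p pics; ls; cat > h.py <<'E'
import numpy as np, cv2
from workcell import ctrl
def img(n,save=None):
    d=ctrl.get_image(n)
    if save: cv2.imwrite('pics/'+save,d['frame'])
    return d
def ray(d,u,v):
    K=np.array([[d['fx'],0,d['cx']],[0,d['fy'],d['cy']],[0,0,1.]])
    p=cv2.undistortPoints(np.array([[[u,v]]],float),K,np.array([d['k1'],0,0,0.]))[0,0]
    R=cv2.Rodrigues(np.array(d['rvec'],float))[0]; t=np.array(d['tvec'],float).ravel()
    return -R.T@t, R.T@np.array([p[0],p[1],1.])
def at(d,u,v,z):
    c,r=ray(d,u,v); return c+r*(z-c[2])/r[2]
E
python3 - <<'E'
from h import *
s=img('scene','s0.png');t=img('top','t0.png')
for d in(s,t): print({k:v for k,v in d.items() if k!='frame'}, ray(d,256,192))
print(ctrl.get_obs())
E
```

```text
pics
{'fx': 406.24926158904134, 'fy': 406.24926158904134, 'cx': 255.70892603057467, 'cy': 192.4263663061793, 'k1': -0.10411223225970805, 'rvec': array([ 2.30194495,  0.73693535, -0.30391294]), 'tvec': array([-422.45930746, -251.90652382, 1267.5994455 ])} (array([ 961.08227398, -596.74648898,  754.2888094 ]), array([-0.40365385,  0.54731856, -0.73314908]))
{'fx': 384.1500905393804, 'fy': 384.1500905393804, 'cx': 256.2747245125066, 'cy': 190.97221012769432, 'k1': -0.06766574997680593, 'rvec': array([ 2.15526223, -2.10687252,  0.23142688]), 'tvec': array([-109.3255631 ,  583.52067803,  906.0902097 ])} (array([ 401.43794456,  -74.96093296, 1003.33262867]), array([ 0.18871429, -0.02123348, -0.98180636]))
{'t': 0.1, 'qpos': array([ 1.21801948e+00,  4.23776679e-01,  1.63056072e+00, -3.43423736e-05,
        1.08857817e+00, -1.90338829e-02]), 'qvel': array([-0.00146678, -0.00274843, -0.00142308, -0.0005214 ,  0.00039445,
        0.0015905 ]), 'joint_torque': array([-2.31389940e-04, -5.45617497e+01, -2.74323803e+01,  6.44532032e-02,
        1.88071345e-02, -3.83119277e-05]), 'ee_pos': array([204.58921341, 590.09609069, 240.99251665]), 'orientation': array([-5.21752131e-01, -3.09774537e+00,  2.05091697e-03]), 'ft_force': array([ 0.57041872, -0.08184275, -0.18268749]), 'moment': array([-0.03928485, -0.00615553, -0.00563221]), 'grasp_force': 0.0, 'width': 87.89883935169412}
```

View pics/t0.png

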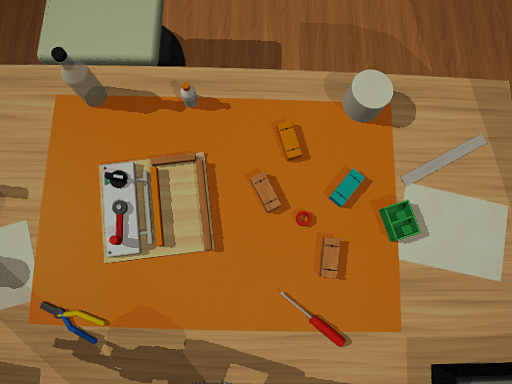

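View pics/s0.png

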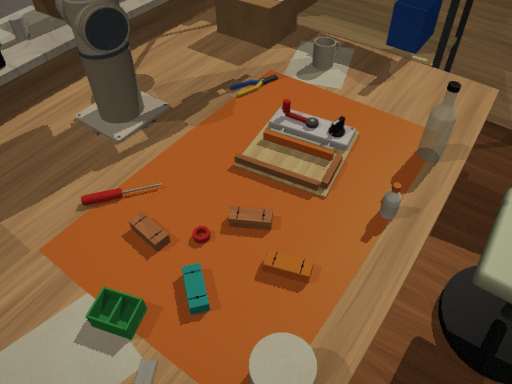

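The top view shows the jig at left: housing about (122,210), red post (115,240), nut (118,179) and end stop (175,158), so the jig's +y points up in the image. The wooden blanks are at (265,191) and (331,257). The orange (289,140) and turquoise (348,187) blocks are decoys. The tape is at (304,218) and the box at (400,220). Next I zoom in on the jig.

```bash
python3 - <<'E'
from h import *
t=cv2.imread('pics/t0.png');s=cv2.imread('pics/s0.png')
a=cv2.resize(t[145:270,95:220],None,fx=4.8,fy=4.8,interpolation=cv2.INTER_CUBIC)
cv2.imwrite('pics/c0.png',a)
d=img('top');f=d['frame'];hsv=cv2.cvtColor(f,cv2.COLOR_BGR2HSV)
for p in [(265,191),(331,257),(289,140),(60,200),(250,300)]: print(p,hsv[p[1],p[0]])
for n,p,z in [('post',(115,240),83),('nut',(118,179),73),('blank1',(265,191),30),('b2',(331,257),30),('tape',(304,218),18),('box',(400,220),40)]: print(n,at(d,*p,z))
E
```

```text
(265, 191) [ 14 174 152]
(331, 257) [ 14 172 153]
(289, 140) [ 18 255 171]
(60, 200) [ 16 207 169]
(250, 300) [ 15 223 169]
post [453.35253158 238.90441561  83.        ]
nut [604.44108025 248.04430013  73.        ]
blank1 [ 591.73981157 -119.21140737   30.        ]
b2 [ 426.36973163 -288.58992417   30.        ]
tape [ 525.39273977 -222.01661547   18.        ]
box [ 522.66661145 -467.26674887   40.        ]
```

View pics/c0.png

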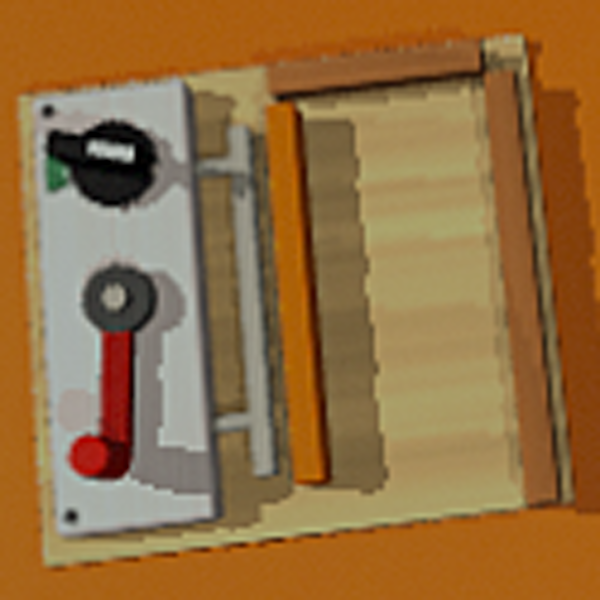

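```bash
cat > m.py <<'E'
from h import *
d=img('top')
c=lambda u,v,z: at(d,95+u/4.8,145+v/4.8,z)
P={'fenceT':c(487,78,31),'fenceB':c(527,505,31),'stopL':c(277,92,30),'stopR':c(478,70,30),
'hTL':c(32,100,30),'hTR':c(188,82,30),'hBR':c(217,517,30),'hBL':c(57,535,30),'post':c(92,455,83),'wing':c(98,148,73),'pivot':c(115,295,52),
'bedBR':c(573,498,8),'bedTR':c(525,37,8),'bedBL':c(47,565,8)}
for k,v in P.items(): print(k,v.round(1))
def ang(a,b): v=P[b]-P[a]; return np.degrees(np.arctan2(v[1],v[0])).round(2),np.hypot(*v[:2]).round(1)
print('y-axis',ang('fenceB','fenceT'),ang('hBR','hTR'),ang('hBL','hTL'),ang('post','pivot'),ang('bedBR','bedTR'))
print('x-axis',ang('stopL','stopR'),ang('hTL','hTR'),ang('hBL','hBR'),ang('bedBL','bedBR'))
# blanks: low saturation brown-ish
hsv=cv2.cvtColor(d['frame'],cv2.COLOR_BGR2HSV)
m=cv2.inRange(hsv,(8,100,100),(20,192,200)); m[:, :225]=0; m[:100]=0;m[310:]=0;m[:,390:]=0
for q in cv2.findContours(m,cv2.RETR_EXTERNAL,cv2.CHAIN_APPROX_NONE)[0]:
    if cv2.contourArea(q)<80: continue
    w=np.array([at(d,*p[0],30)[:2] for p in q],np.float32); r=cv2.minAreaRect(w); print(r, cv2.contourArea(q))
E
python3 m.py
```

```text
fenceT [666.2  61.3  31. ]
fenceB [436.8  29.2  31. ]
stopL [655.7 175.4  30. ]
stopR [670.9  66.6  30. ]
hTL [648.  309.4  30. ]
hTR [660.2 224.5  30. ]
hBR [426.5 190.8  30. ]
hBL [414.7 274.1  30. ]
post [453.8 241.   83. ]
wing [612.3 255.3  73. ]
pivot [538.8 246.7  52. ]
bedBR [441.9   7.2   8. ]
bedTR [696.8  44.5   8. ]
bedBL [399.1 286.1   8. ]
y-axis (np.float64(7.97), np.float64(231.6)) (np.float64(8.21), np.float64(236.1)) (np.float64(8.59), np.float64(235.9)) (np.float64(3.85), np.float64(85.2)) (np.float64(8.31), np.float64(257.5))
x-axis (np.float64(-82.08), np.float64(109.9)) (np.float64(-81.86), np.float64(85.7)) (np.float64(-82.0), np.float64(84.2)) (np.float64(-81.27), np.float64(282.1))
((425.6039733886719, -285.0749206542969), (44.44596862792969, 99.43829345703125), 83.94933319091797) 575.5
((591.644287109375, -119.32225799560547), (99.79906463623047, 41.95100402832031), 27.369178771972656) 558.0
```

```bash
cat >> h.py <<'E'
A=np.radians(8.1); X=np.array([np.sin(A),-np.cos(A)]); Y=np.array([np.cos(A),np.sin(A)]); O=np.array([560.6,99.])
def J(x,y): return O+x*X+y*Y
def toj(p): p=np.array(p)[:2]-O; return np.array([p@X,p@Y]).round(1)
def go(xy,z,ang=None):
    """ang: wanted world angle (deg) of tool y; prints turn first, then shift in turned tool axes (mm)"""
    o=ctrl.get_obs(); R=cv2.Rodrigues(np.array(o['orientation']))[0]; p=np.array(o['ee_pos'])
    cur=np.degrees(np.arctan2(R[1,1],R[0,1])); ang=cur if ang is None else ang
    t=np.radians(cur-ang); a=np.radians(ang); ty=np.array([np.cos(a),np.sin(a)]); tx=np.array([ty[1]*-1,ty[0]])  # y x z, z down
    d=np.array(xy)-p[:2]
    print('pos',p.round(1),'jig',toj(p),'toolY',cur.round(1),'turn',t.round(3),'x',(d@tx).round(1),'y',(d@ty).round(1),'z',(p[2]-z).round(1),'q6',o['qpos'][5].round(2),'t',o['t'],'F',o['ft_force'].round(1),'w',round(o['width'],1),'m',o['moment'].round(2))
E
python3 - <<'E'
from h import *
# sanity for tx sign
a=np.radians(70.9); print(-np.sin(a),np.cos(a))
s=img('scene');t=img('top')
for n,d in(('s',s),('t',t)):
    hsv=cv2.cvtColor(d['frame'],cv2.COLOR_BGR2HSV); m=cv2.inRange(hsv,(0,150,90),(6,255,255))|cv2.inRange(hsv,(172,150,90),(180,255,255))
    k,l,st,c=cv2.connectedComponentsWithStats(m)
    for i in range(1,k):
        if st[i,4]>8: print(n,st[i],c[i])
p=at(t,95+92/4.8,145+455/4.8,83)
print(toj(p), 'flange',[toj(at(t,95+118/4.8,145+168/4.8,z)) for z in(36,39)], 'bump', toj(at(t,95+115/4.8,145+295/4.8,40)))
go(p[:2],120,98.1)
c=cv2.resize(s['frame'][95:150,265:365],None,fx=7,fy=7,interpolation=cv2.INTER_CUBIC);cv2.imwrite('pics/c1.png',c)
E
```

```text
-0.9449489121575309 0.32721789897910386
s [283  99   8   5  29] [286.62068966 101.03448276]
s [288 111  19  10  57] [296.8245614 116.0877193]
s [ 81 188  41  16 314] [100.92356688 195.35031847]
s [193 226  17  14 141] [201.0070922 232.9929078]
t [296 211  15  15 123] [303.13821138 218.09756098]
t [110 214  12  30 183] [117.04918033 229.66120219]
t [310 315  35  32 377] [327.25994695 330.9071618 ]
[-155.6  -85.7] flange [array([-149. ,   71.1]), array([-148.1,   70.3])] bump [-153.     1.5]
pos [204.7 590.3 241.4] jig [-536.6 -283.1] toolY 70.9 turn -0.475 x -197.4 y -381.0 z 121.4 q6 -0.02 t 0.3 F [-0.4  0.8  0. ] w 88.0 m [-0.01  0.01 -0.03]
```

View pics/c1.png

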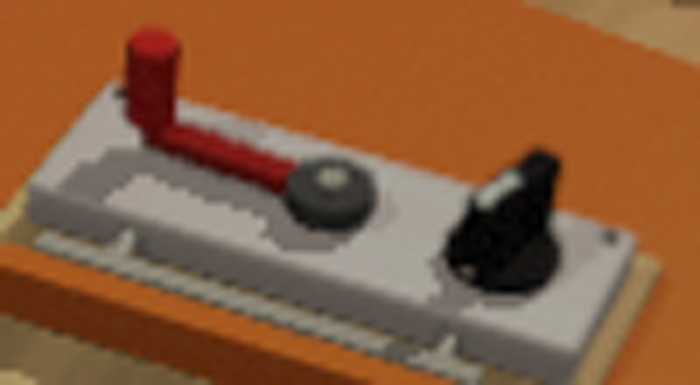

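The scene crop shows the post top at (287,101), the hub at (312,122), and the nut's wing with its white pointer towards the bed at (338,126). I approach the post.

```bash
python3 - <<'E'
from h import *
s=img('scene')
f=lambda u,v,z: toj(at(s,265+u/7,95+v/7,z))
print('post',f(153,43,83),'flange',f(502,265,36),'hub',f(330,182,46), 'wing far',f(545,157,73),'wing near',f(495,185,73))
E
```

```text
post [-157.1  -82.6] flange [-144.1   79. ] hub [-150.3    1.4] wing far [-170.6   82.5] wing near [-144.2   71. ]
```

Call:
{"name": "arm_command", "arguments": {
  "series": [
    {"linear":[0,0,0],"turn":-0.12},
    {"linear":[0,0,0],"turn":-0.12},
    {"linear":[0,0,0],"turn":-0.12},
    {"linear":[0,0,0],"turn":-0.115},
    {"linear":[-0.02,-0.04,0],"turn":0},
    {"linear":[-0.02,-0.04,0],"turn":0},
    {"linear":[-0.02,-0.04,0],"turn":0},
    {"linear":[-0.02,-0.04,0],"turn":0},
    {"linear":[-0.02,-0.04,0],"turn":0}
  ]
}}

```text
t: 1.25
ee_pos: [332.6, 405.1, 241.8]
orientation: [-0.222, 3.133, 0.0]
ft_force: [0.1, 0.4, -0.2]
width: 87.7
grasp_force: 0.0
```

Call:
{"name": "arm_command", "arguments": {
  "series": [
    {"linear":[-0.02,-0.04,0],"turn":0},
    {"linear":[-0.02,-0.04,0],"turn":0},
    {"linear":[-0.02,-0.04,0],"turn":0},
    {"linear":[-0.02,-0.04,0],"turn":0},
    {"linear":[-0.0175,-0.021,0],"turn":0},
    {"linear":[0,0,0.03],"turn":0},
    {"linear":[0,0,0.03],"turn":0},
    {"linear":[0,0,0.03],"turn":0},
    {"linear":[0,0,0],"turn":0}
  ]
}}

```text
t: 2.15
ee_pos: [451.7, 239.8, 148.6]
orientation: [0.221, -3.128, 0.004]
ft_force: [-0.2, 0.3, -0.8]
width: 87.9
grasp_force: 0.0
```

```bash
python3 -c "
from h import *
go(J(-155.5,-85.5),67,98.1)"
```

```text
pos [451.7 239.8 148.6] jig [-154.7  -88. ] toolY 98.1 turn -0.0 x -2.5 y 0.8 z 81.6 q6 -1.25 t 2.15 F [-0.2  0.3 -0.8] w 87.9 m [0.03 0.01 0.05]
```

Call:
{"name": "arm_command", "arguments": {
  "series": [
    {"linear":[-0.003,0.001,0.03],"turn":0},
    {"linear":[0,0,0.03],"turn":0},
    {"linear":[0,0,0.0215],"turn":0},
    {"linear":[0,0,0],"turn":0}
  ]
}}

```text
t: 2.55
ee_pos: [455.8, 242.2, 69.2]
orientation: [0.222, -3.131, 0.002]
ft_force: [-0.3, -0.7, 0.4]
width: 87.7
grasp_force: 0.0
```

Call:
{"name": "arm_command", "arguments": {
  "series": [
    {"linear":[0,0,0],"turn":0},
    {"linear":[0,0,0],"turn":0},
    {"linear":[0,0,0],"turn":0},
    {"linear":[0,0,0],"turn":0},
    {"linear":[0,0,0],"turn":0},
    {"linear":[0,0,0],"turn":0}
  ],
  "jaw": -1
}}

```text
t: 3.15
ee_pos: [456.8, 242.5, 70.5]
orientation: [-0.222, 3.133, 0.0]
ft_force: [0.6, 0.1, 0.2]
width: 43.5
grasp_force: 0.0
```

```bash
python3 -c "
from h import *
go(J(-155.5,-85.5),67,98.1)"
```

```text
pos [456.8 242.5  70.5] jig [-156.7  -82.5] toolY 98.1 turn -0.0 x 3.0 y -1.2 z 3.5 q6 -1.25 t 3.15 F [0.6 0.1 0.2] w 43.5 m [ 0.   -0.05  0.05]
```

Call:
{"name": "arm_command", "arguments": {
  "series": [
    {"linear":[0,0,0],"turn":0},
    {"linear":[0,0,0],"turn":0},
    {"linear":[0,0,0],"turn":0},
    {"linear":[0,0,0],"turn":0},
    {"linear":[0,0,0],"turn":0},
    {"linear":[0,0,0],"turn":0}
  ]
}}

```text
t: 3.75
ee_pos: [456.3, 242.6, 70.1]
orientation: [0.222, -3.133, -0.0]
ft_force: [-4.1, 3.6, 2.3]
width: 21.4
grasp_force: 30.0
```

Call:
{"name": "arm_command", "arguments": {
  "series": [
    {"linear":[-0.0004,0.0085,0],"turn":0.1},
    {"linear":[-0.0004,0.0085,0],"turn":0.1},
    {"linear":[-0.0004,0.0085,0],"turn":0.1},
    {"linear":[-0.0004,0.0085,0],"turn":0.1}
  ]
}}

```text
t: 4.15
ee_pos: [460.2, 275.9, 70.2]
orientation: [0.41, 3.112, -0.0]
ft_force: [8.2, -6.8, -5.9]
width: 21.3
grasp_force: 30.0
```

```bash
python3 -c "
from h import *
go(J(-155.5-85*np.sin(.4),-85*np.cos(.4)),67,98.1-22.9)"
```

```text
pos [460.2 275.9  70.2] jig [-189.3  -74.5] toolY 75.0 turn -0.004 x 3.2 y -2.1 z 3.2 q6 -0.79 t 4.15 F [ 8.2 -6.8 -5.9] w 21.3 m [-1.12 -1.32  0.01]
```

Forces are low and the lever follows. I continue to 1.8 rad.

Call:
{"name": "arm_command", "arguments": {
  "series": [
    {"linear":[-0.0004,0.0085,0],"turn":0.1},
    {"linear":[-0.0004,0.0085,0],"turn":0.1},
    {"linear":[-0.0004,0.0085,0],"turn":0.1},
    {"linear":[-0.0004,0.0085,0],"turn":0.1},
    {"linear":[-0.0004,0.0085,0],"turn":0.1},
    {"linear":[-0.0004,0.0085,0],"turn":0.1},
    {"linear":[-0.0004,0.0085,0],"turn":0.1},
    {"linear":[-0.0004,0.0085,0],"turn":0.1},
    {"linear":[-0.0004,0.0085,0],"turn":0.1},
    {"linear":[-0.0004,0.0085,0],"turn":0.1}
  ]
}}

```text
t: 5.15
ee_pos: [516.1, 329.9, 69.9]
orientation: [1.85, 2.534, -0.011]
ft_force: [4.6, -27.1, 8.4]
width: 21.5
grasp_force: 30.0
```

Call:
{"name": "arm_command", "arguments": {
  "series": [
    {"linear":[-0.0004,0.0085,0],"turn":0.1},
    {"linear":[-0.0004,0.0085,0],"turn":0.1},
    {"linear":[-0.0004,0.0085,0],"turn":0.1},
    {"linear":[-0.0004,0.0085,0],"turn":0.1},
    {"linear":[0,0.003,0],"turn":0},
    {"linear":[0,0,0],"turn":0}
  ]
}}

```text
t: 5.75
ee_pos: [546.0, 333.5, 69.4]
orientation: [-2.316, -2.121, 0.026]
ft_force: [-16.8, -20.0, 19.5]
width: 21.5
grasp_force: 30.0
```

```bash
python3 -c "
from h import *
go(J(-155.5-85*np.sin(1.8),-85*np.cos(1.8)),67,98.1-103.1)"
```

```text
pos [546.  333.5  69.4] jig [-234.3   18.6] toolY -5.1 turn -0.001 x 4.1 y -0.2 z 2.4 q6 0.62 t 5.75 F [-16.8 -20.   19.5] w 21.5 m [-3.21  2.66  0.05]
```

Call:
{"name": "arm_command", "arguments": {
  "series": [
    {"linear":[0,-0.001,0],"turn":0},
    {"linear":[0,0,0],"turn":0},
    {"linear":[0,0,0],"turn":0},
    {"linear":[0,0,0],"turn":0},
    {"linear":[0,0,-0.04],"turn":0},
    {"linear":[0,0,-0.04],"turn":0},
    {"linear":[0,0,-0.04],"turn":0}
  ],
  "jaw": 1
}}

```text
t: 6.45
ee_pos: [550.2, 339.5, 191.2]
orientation: [2.317, 2.122, -0.001]
ft_force: [-0.1, 0.8, -0.4]
width: 73.4
grasp_force: 0.0
```

```bash
cat > look.py <<'E'
from h import *
d=img('top')
hsv=cv2.cvtColor(d['frame'],cv2.COLOR_BGR2HSV)
m=cv2.inRange(hsv,(8,100,100),(20,192,200)); m[:, :225]=0; m[:100]=0;m[310:]=0;m[:,390:]=0
for q in cv2.findContours(m,cv2.RETR_EXTERNAL,cv2.CHAIN_APPROX_NONE)[0]:
    if cv2.contourArea(q)<80: continue
    w=np.array([at(d,*p[0],30)[:2] for p in q],np.float32); r=cv2.minAreaRect(w); print(r)
E
python3 - <<'E'
from look import *
go([590.6,-120],140,27.4+90)
a=d['frame'][140:270,60:300]
cv2.imwrite('pics/c2.png',cv2.resize(a,None,fx=3.3,fy=3.3,interpolation=cv2.INTER_CUBIC))
E
```

```text
((384.67431640625, -281.6094055175781), (38.95602798461914, 17.745018005371094), 84.6243667602539)
((426.17529296875, -285.404052734375), (41.82597351074219, 57.02342224121094), 81.37849426269531)
((591.8086547851562, -119.23713684082031), (99.42888641357422, 41.95099639892578), 27.36918067932129)
pos [553.5 341.4 198.7] jig [-241.    27.1] toolY -5.0 turn -2.137 x 179.4 y -426.7 z 58.7 q6 0.62 t 6.5 F [2.9 1.2 3.7] w 78.2 m [ 0.01 -0.05 -0.02]
```

View pics/c2.png

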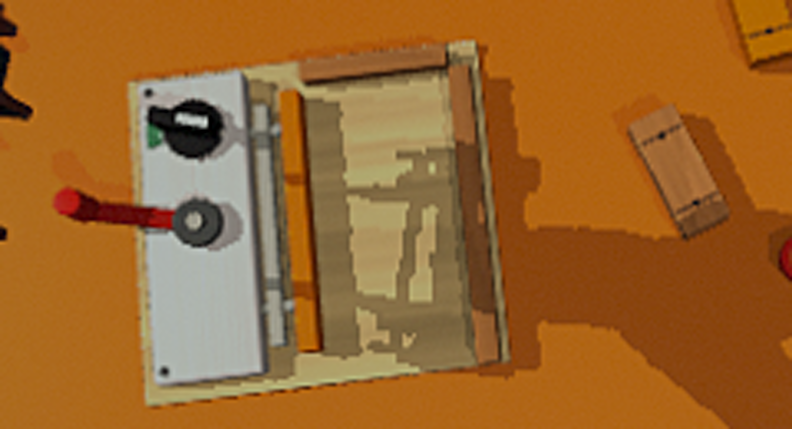

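The lever points away from the bed at about (80,201) and the jaw has drawn back. I go to blank 1.

Call:
{"name": "arm_command", "arguments": {
  "series": [
    {"linear":[0.018,0,0],"turn":0.125},
    {"linear":[0,0,0],"turn":0.125},
    {"linear":[0,0,0],"turn":0.125},
    {"linear":[0,0,0],"turn":0.125},
    {"linear":[0,0,0],"turn":0.125},
    {"linear":[0,0,0],"turn":0.125},
    {"linear":[0,0,0],"turn":0.125},
    {"linear":[0,0,0],"turn":0.13},
    {"linear":[0,0.03,0],"turn":0},
    {"linear":[0,0.03,0],"turn":0}
  ]
}}

```text
t: 7.5
ee_pos: [579.6, 304.3, 190.0]
orientation: [3.052, 0.746, 0.001]
ft_force: [0.3, -0.5, -0.8]
width: 87.8
grasp_force: 0.0
```

```bash
python3 -c "
from h import *
go([591,-120],120,-62.6)"
```

```text
pos [579.6 304.3 190. ] jig [-200.6   47.7] toolY -62.5 turn 0.002 x -185.1 y 381.9 z 70.0 q6 1.56 t 7.5 F [ 0.3 -0.5 -0.8] w 87.8 m [-0.05  0.13  0.01]
```

Call:
{"name": "arm_command", "arguments": {
  "series": [
    {"linear":[-0.0195,0.04,0],"turn":0},
    {"linear":[-0.0195,0.04,0],"turn":0},
    {"linear":[-0.0195,0.04,0],"turn":0},
    {"linear":[-0.0195,0.04,0],"turn":0},
    {"linear":[-0.0195,0.04,0],"turn":0},
    {"linear":[-0.0195,0.04,0],"turn":0},
    {"linear":[-0.0195,0.04,0],"turn":0},
    {"linear":[-0.0195,0.04,0.02],"turn":0},
    {"linear":[-0.0195,0.04,0.03],"turn":0},
    {"linear":[0,0,0.02],"turn":0}
  ]
}}

```text
t: 8.5
ee_pos: [589.2, -97.8, 121.1]
orientation: [3.053, 0.737, 0.001]
ft_force: [0.7, 0.7, -0.9]
width: 87.6
grasp_force: 0.0
```

Call:
{"name": "arm_command", "arguments": {
  "series": [
    {"linear":[0,0,0],"turn":0},
    {"linear":[0,0,0],"turn":0}
  ]
}}

```text
t: 8.7
ee_pos: [589.1, -93.1, 122.2]
orientation: [-3.052, -0.744, 0.001]
ft_force: [0.1, 0.3, 0.8]
width: 87.8
grasp_force: 0.0
```

```bash
python3 -c "
from h import *
go([591,-120],24,-62.6)"
```

```text
pos [589.1 -93.1 122.2] jig [194.2   1.2] toolY -62.6 turn -0.0 x -10.7 y 24.8 z 98.2 q6 0.92 t 8.7 F [0.1 0.3 0.8] w 87.8 m [-0.06  0.17 -0.04]
```

Call:
{"name": "arm_command", "arguments": {
  "series": [
    {"linear":[-0.0107,0.0248,0],"turn":0},
    {"linear":[0,0,0.03],"turn":0},
    {"linear":[0,0,0.03],"turn":0},
    {"linear":[0,0,0.025],"turn":0},
    {"linear":[0,0,0.014],"turn":0},
    {"linear":[0,0,0],"turn":0}
  ]
}}

```text
t: 9.3
ee_pos: [590.6, -119.3, 22.5]
orientation: [-3.051, -0.745, 0.002]
ft_force: [0.6, 0.1, 0.1]
width: 87.8
grasp_force: 0.0
```

Call:
{"name": "arm_command", "arguments": {
  "series": [
    {"linear":[0,0,0],"turn":0},
    {"linear":[0,0,0],"turn":0},
    {"linear":[0,0,0],"turn":0},
    {"linear":[0,0,0],"turn":0},
    {"linear":[0,0,0],"turn":0},
    {"linear":[0,0,0],"turn":0},
    {"linear":[0,0,0],"turn":0},
    {"linear":[0,0,0],"turn":0},
    {"linear":[0,0,0],"turn":0}
  ],
  "jaw": -1
}}

```text
t: 10.2
ee_pos: [590.9, -120.3, 23.4]
orientation: [3.052, 0.743, 0.0]
ft_force: [-0.9, -0.5, 2.8]
width: 40.0
grasp_force: 29.9
```

Call:
{"name": "arm_command", "arguments": {
  "series": [
    {"linear":[0,0,-0.03],"turn":0},
    {"linear":[0,0,-0.04],"turn":0},
    {"linear":[0,0,-0.03],"turn":-0.135},
    {"linear":[0,0,0],"turn":-0.14},
    {"linear":[0,0,0],"turn":-0.14},
    {"linear":[0,0,0],"turn":-0.14},
    {"linear":[0,0,0],"turn":-0.14},
    {"linear":[0,0,0],"turn":-0.14},
    {"linear":[0,0,0],"turn":-0.14},
    {"linear":[0,0,0],"turn":-0.14}
  ]
}}

```text
t: 11.2
ee_pos: [590.6, -120.2, 122.9]
orientation: [-2.19, -2.252, 0.001]
ft_force: [-0.1, -0.5, -0.9]
width: 39.8
grasp_force: 29.9
```

Call:
{"name": "arm_command", "arguments": {
  "series": [
    {"linear":[0,0,0],"turn":-0.12},
    {"linear":[0,0,0],"turn":0}
  ]
}}

```text
t: 11.4
ee_pos: [590.6, -120.2, 122.9]
orientation: [-2.057, -2.374, 0.0]
ft_force: [0.2, -0.9, -1.2]
width: 39.7
grasp_force: 29.9
```

```bash
python3 -c "
from h import *
go(J(-7,59),34,8.1)"
```

```text
pos [ 590.6 -120.2  122.9] jig [221.2  -1.2] toolY 8.2 turn 0.002 x 228.2 y 60.2 z 88.9 q6 -0.36 t 11.4 F [ 0.2 -0.9 -1.2] w 39.7 m [-0.08  0.06 -0.01]
```

Call:
{"name": "arm_command", "arguments": {
  "series": [
    {"linear":[0.038,0.01,0],"turn":0},
    {"linear":[0.038,0.01,0],"turn":0},
    {"linear":[0.038,0.01,0],"turn":0},
    {"linear":[0.038,0.01,0],"turn":0},
    {"linear":[0.038,0.01,0],"turn":0},
    {"linear":[0.038,0.01,0],"turn":0},
    {"linear":[0,0,0.03],"turn":0},
    {"linear":[0,0,0],"turn":0}
  ]
}}

```text
t: 12.2
ee_pos: [615.5, 114.9, 90.2]
orientation: [-2.057, -2.37, 0.007]
ft_force: [-1.6, -0.1, -0.4]
width: 39.8
grasp_force: 29.9
```

```bash
python3 - <<'E'
from h import *
go(J(-7,59),34,8.1)
d=img('top');cv2.imwrite('pics/c3.png',cv2.resize(d['frame'][130:280,90:250],None,fx=3.5,fy=3.5,interpolation=cv2.INTER_CUBIC))
E
```

```text
pos [615.5 114.9  90.2] jig [-8.  56.6] toolY 8.1 turn -0.0 x -1.0 y 2.4 z 56.2 q6 0.02 t 12.2 F [-1.6 -0.1 -0.4] w 39.8 m [-0.1   0.12  0.02]
```

View pics/c3.png

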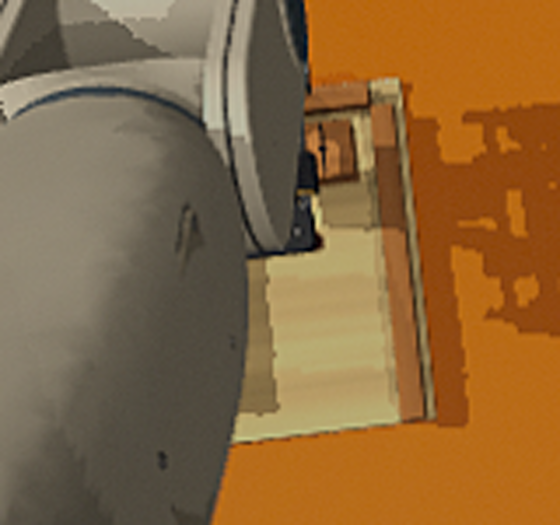

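The arm hides most of the jig. The held blank's end is at about (188,173), left of the fence and inside the channel. I lower it.

Call:
{"name": "arm_command", "arguments": {
  "series": [
    {"linear":[0,0,0.025],"turn":0},
    {"linear":[0,0,0.02],"turn":0},
    {"linear":[0,0,0.012],"turn":0},
    {"linear":[0,0,0],"turn":0},
    {"linear":[0,0,0],"turn":0}
  ]
}}

```text
t: 12.75
ee_pos: [618.5, 113.5, 36.9]
orientation: [2.06, 2.372, 0.001]
ft_force: [0.5, -0.2, -0.6]
width: 39.8
grasp_force: 29.9
```

```bash
python3 -c "
from h import *
go(J(-7,59),33,8.1)"
```

```text
pos [618.5 113.5  36.9] jig [-6.2 59.3] toolY 8.1 turn -0.001 x 0.8 y -0.3 z 3.9 q6 0.02 t 12.75 F [ 0.5 -0.2 -0.6] w 39.8 m [-0.02  0.08  0.  ]
```

Call:
{"name": "arm_command", "arguments": {
  "series": [
    {"linear":[0,0,0.004],"turn":0},
    {"linear":[0,0,0],"turn":0}
  ]
}}

```text
t: 12.95
ee_pos: [618.4, 113.9, 32.8]
orientation: [2.058, 2.373, 0.001]
ft_force: [-1.0, -0.4, -0.7]
width: 40.1
grasp_force: 3.0
```

Call:
{"name": "arm_command", "arguments": {
  "series": [
    {"linear":[0,0,0],"turn":0},
    {"linear":[0,0,0],"turn":0},
    {"linear":[0,0,0],"turn":0}
  ],
  "jaw": 0.18
}}

```text
t: 13.25
ee_pos: [618.2, 114.0, 32.6]
orientation: [2.058, 2.373, 0.001]
ft_force: [0.0, -0.7, -0.6]
width: 51.4
grasp_force: 0.0
```

Call:
{"name": "arm_command", "arguments": {
  "series": [
    {"linear":[0,0,-0.02],"turn":0},
    {"linear":[0,0,-0.04],"turn":0},
    {"linear":[0,0,-0.04],"turn":0},
    {"linear":[-0.04,-0.008,0],"turn":0},
    {"linear":[-0.04,-0.008,0],"turn":0},
    {"linear":[-0.04,-0.008,0],"turn":0},
    {"linear":[-0.04,-0.008,0],"turn":0},
    {"linear":[-0.04,-0.008,0],"turn":0},
    {"linear":[-0.04,-0.04,0],"turn":0},
    {"linear":[-0.02,-0.04,0],"turn":0}
  ],
  "jaw": 1
}}

```text
t: 14.25
ee_pos: [540.2, -157.7, 132.5]
orientation: [2.058, 2.371, 0.001]
ft_force: [0.5, -0.7, -0.1]
width: 87.9
grasp_force: 0.0
```

```bash
python3 - <<'E'
from look import *
go([426,-286],120,83)
cv2.imwrite('pics/t4.png',d['frame'])
E
```

```text
pos [ 533.1 -159.   131.5] jig [251.6 -63.5] toolY 8.0 turn -1.309 x 90.9 y -139.1 z 11.5 q6 -0.45 t 14.3 F [-5.2 -0.5 -1.6] w 88.2 m [-0.1   0.23  0.05]
```

View pics/t4.png

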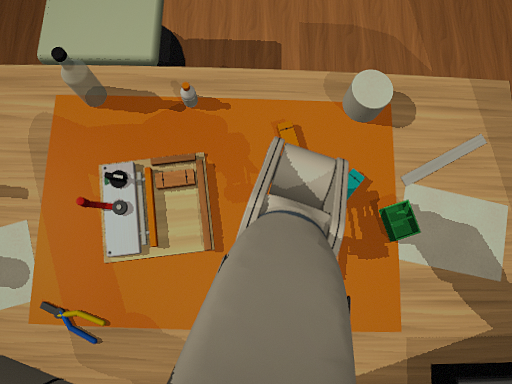

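Blank 1 lies in the channel at (177,179). The arm hides blank 2, so I check it in the scene view while turning.

Call:
{"name": "arm_command", "arguments": {
  "series": [
    {"linear":[0,0,0],"turn":0.145},
    {"linear":[0,0,0],"turn":0.145},
    {"linear":[0,0,0],"turn":0.145},
    {"linear":[0,0,0],"turn":0.145},
    {"linear":[0,0,0],"turn":0.145},
    {"linear":[0,0,0],"turn":0.145},
    {"linear":[0,0,0],"turn":0.145},
    {"linear":[0,0,0],"turn":0.145},
    {"linear":[0,0,0],"turn":0.145},
    {"linear":[0,0,0],"turn":0.145}
  ]
}}

```text
t: 15.3
ee_pos: [540.0, -155.1, 132.4]
orientation: [3.116, 0.402, 0.0]
ft_force: [-0.0, 0.2, 0.9]
width: 87.6
grasp_force: 0.0
```

Call:
{"name": "arm_command", "arguments": {
  "series": [
    {"linear":[0,0,0],"turn":0.145},
    {"linear":[0,0,0],"turn":0.145},
    {"linear":[0,0,0],"turn":0.075}
  ]
}}

```text
t: 15.6
ee_pos: [540.0, -155.1, 132.4]
orientation: [3.137, -0.168, 0.0]
ft_force: [0.0, -0.6, 0.1]
width: 88.1
grasp_force: 0.0
```

```bash
python3 - <<'E'
from h import *
d=img('scene','s5.png'); f=d['frame']; hsv=cv2.cvtColor(f,cv2.COLOR_BGR2HSV)
print(hsv[230,150])
m=cv2.inRange(hsv,(5,60,60),(22,195,220)); 
roi=np.zeros_like(m); roi[170:290,90:330]=255; m&=roi
for q in cv2.findContours(m,cv2.RETR_EXTERNAL,cv2.CHAIN_APPROX_NONE)[0]:
    if cv2.contourArea(q)<80: continue
    w=np.array([at(d,*p[0],30)[:2] for p in q],np.float32); print(cv2.boundingRect(q),cv2.minAreaRect(w))
go([426,-286],120,-96)
cv2.imwrite('pics/c5.png',cv2.resize(f[140:290,60:310],None,fx=3,fy=3))
E
```

```text
[ 13 160 153]
(295, 215, 35, 75) ((759.2874755859375, -122.35123443603516), (72.44688415527344, 198.0831298828125), 29.02256965637207)
(128, 211, 43, 41) ((432.78204345703125, -291.51824951171875), (49.272586822509766, 120.71900177001953), 83.84210205078125)
(246, 170, 84, 29) ((611.2064819335938, 13.399299621582031), (212.72891235351562, 96.53012084960938), 35.15629577636719)
(90, 170, 50, 24) ((237.24159240722656, -239.22018432617188), (132.478759765625, 82.08634948730469), 34.73985290527344)
pos [ 540.  -155.1  132.4] jig [248.6 -56.2] toolY -96.3 turn -0.004 x -99.7 y 142.1 z 12.4 q6 1.38 t 15.65 F [-0.7  0.4 -0.1] w 87.7 m [0.01 0.13 0.  ]
```

View pics/c5.png

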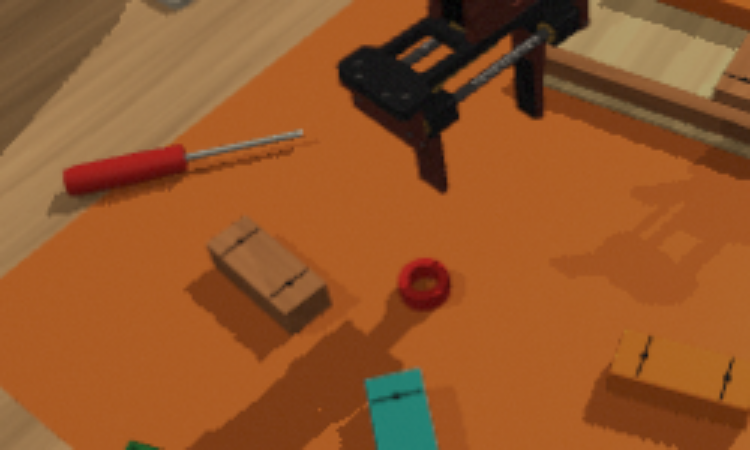

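The scene view shows blank 2 unmoved at about (149,231). I grasp it.

Call:
{"name": "arm_command", "arguments": {
  "series": [
    {"linear":[-0.025,0.0355,0],"turn":0},
    {"linear":[-0.025,0.0355,0],"turn":0},
    {"linear":[-0.025,0.0355,0],"turn":0},
    {"linear":[-0.025,0.0355,0],"turn":0},
    {"linear":[0,0,0.03],"turn":0},
    {"linear":[0,0,0.03],"turn":0},
    {"linear":[0,0,0],"turn":0}
  ]
}}

```text
t: 16.35
ee_pos: [423.8, -285.2, 69.7]
orientation: [-3.134, 0.16, 0.008]
ft_force: [0.3, -0.2, 0.2]
width: 87.8
grasp_force: 0.0
```

```bash
python3 -c "
from h import *
go([426,-287],23,-96)"
```

```text
pos [ 423.8 -285.2   69.7] jig [ 361.1 -189.6] toolY -95.8 turn 0.003 x 2.4 y 1.6 z 46.7 q6 1.06 t 16.35 F [ 0.3 -0.2  0.2] w 87.8 m [ 0.04  0.18 -0.  ]
```

Call:
{"name": "arm_command", "arguments": {
  "series": [
    {"linear":[0.001,0.001,0.025],"turn":0},
    {"linear":[0,0,0.0225],"turn":0},
    {"linear":[0,0,0],"turn":0}
  ]
}}

```text
t: 16.65
ee_pos: [426.2, -286.4, 23.8]
orientation: [-3.136, 0.158, 0.004]
ft_force: [-0.7, 0.2, 0.9]
width: 87.8
grasp_force: 0.0
```

Call:
{"name": "arm_command", "arguments": {
  "series": [
    {"linear":[0,0,0],"turn":0},
    {"linear":[0,0,0],"turn":0},
    {"linear":[0,0,0],"turn":0},
    {"linear":[0,0,0],"turn":0},
    {"linear":[0,0,0],"turn":0},
    {"linear":[0,0,0],"turn":0},
    {"linear":[0,0,0],"turn":0},
    {"linear":[0,0,0],"turn":0},
    {"linear":[0,0,0],"turn":0}
  ],
  "jaw": -1
}}

```text
t: 17.55
ee_pos: [426.9, -287.4, 24.9]
orientation: [3.137, -0.16, 0.0]
ft_force: [-1.5, 1.7, 5.1]
width: 39.8
grasp_force: 30.0
```

Call:
{"name": "arm_command", "arguments": {
  "series": [
    {"linear":[0,0,-0.03],"turn":0},
    {"linear":[0,0,-0.04],"turn":0},
    {"linear":[0,0,-0.03],"turn":-0.145},
    {"linear":[0,0,0],"turn":-0.145},
    {"linear":[0,0,0],"turn":-0.145},
    {"linear":[0,0,0],"turn":-0.145},
    {"linear":[0,0,0],"turn":-0.145},
    {"linear":[0,0,0],"turn":-0.145},
    {"linear":[0,0,0],"turn":-0.145},
    {"linear":[0,0,0],"turn":-0.145}
  ]
}}

```text
t: 18.55
ee_pos: [426.7, -287.1, 124.4]
orientation: [-2.707, -1.593, 0.0]
ft_force: [0.1, 0.2, -1.0]
width: 40.1
grasp_force: 30.0
```

Call:
{"name": "arm_command", "arguments": {
  "series": [
    {"linear":[0,0,0],"turn":-0.145},
    {"linear":[0,0,0],"turn":-0.145},
    {"linear":[0,0,0],"turn":-0.145},
    {"linear":[0,0,0],"turn":-0.145},
    {"linear":[0,0,0],"turn":-0.075},
    {"linear":[0,0,0],"turn":0}
  ]
}}

```text
t: 19.15
ee_pos: [426.7, -287.2, 124.4]
orientation: [-2.057, -2.374, 0.0]
ft_force: [1.3, -0.5, -0.7]
width: 39.9
grasp_force: 30.0
```

```bash
python3 -c "
from h import *
go(J(-7,-5),33,8.1)"
```

```text
pos [ 426.7 -287.2  124.4] jig [ 363.4 -187. ] toolY 8.2 turn 0.001 x 370.4 y 182.0 z 91.4 q6 -0.76 t 19.15 F [ 1.3 -0.5 -0.7] w 39.9 m [-0.09  0.05 -0.  ]
```

Call:
{"name": "arm_command", "arguments": {
  "series": [
    {"linear":[0.037,0.019,0],"turn":0},
    {"linear":[0.037,0.019,0],"turn":0},
    {"linear":[0.037,0.019,0],"turn":0},
    {"linear":[0.037,0.018,0],"turn":0},
    {"linear":[0.037,0.018,0],"turn":0},
    {"linear":[0.037,0.018,0],"turn":0},
    {"linear":[0.037,0.018,0],"turn":0},
    {"linear":[0.037,0.018,0],"turn":0},
    {"linear":[0.037,0.018,0],"turn":0},
    {"linear":[0.037,0.014,0],"turn":0}
  ]
}}

```text
t: 20.15
ee_pos: [552.2, 106.1, 124.6]
orientation: [2.061, 2.371, 0.0]
ft_force: [-0.0, -0.7, 0.3]
width: 39.8
grasp_force: 30.0
```

Call:
{"name": "arm_command", "arguments": {
  "series": [
    {"linear":[0,0,0.02],"turn":0},
    {"linear":[0,0,0.02],"turn":0},
    {"linear":[0,0,0],"turn":0}
  ]
}}

```text
t: 20.45
ee_pos: [549.7, 104.4, 82.4]
orientation: [-2.058, -2.37, 0.006]
ft_force: [0.4, -0.0, -1.1]
width: 39.8
grasp_force: 30.0
```

```bash
python3 -c "
from h import *
go(J(-7,-8),33.5,8.1)"
```

```text
pos [549.7 104.4  82.4] jig [ -6.9 -10. ] toolY 8.1 turn -0.0 x 0.1 y 2.0 z 48.9 q6 0.03 t 20.45 F [ 0.4 -0.  -1.1] w 39.8 m [-0.08  0.06  0.01]
```

Call:
{"name": "arm_command", "arguments": {
  "series": [
    {"linear":[0,0.001,0.02],"turn":0},
    {"linear":[0,0,0.02],"turn":0},
    {"linear":[0,0,0.01],"turn":0},
    {"linear":[0,0,0],"turn":0},
    {"linear":[0,0,0],"turn":0}
  ]
}}

```text
t: 20.95
ee_pos: [553.0, 104.3, 35.3]
orientation: [2.059, 2.372, 0.0]
ft_force: [-0.9, -0.2, -0.8]
width: 39.4
grasp_force: 30.0
```

Call:
{"name": "arm_command", "arguments": {
  "series": [
    {"linear":[0,0,0],"turn":0},
    {"linear":[0,0,0],"turn":0},
    {"linear":[0,0,0],"turn":0}
  ],
  "jaw": 0.18
}}

```text
t: 21.25
ee_pos: [553.1, 104.5, 35.4]
orientation: [2.058, 2.373, 0.001]
ft_force: [-0.3, -1.1, 0.2]
width: 51.4
grasp_force: 0.0
```

Call:
{"name": "arm_command", "arguments": {
  "series": [
    {"linear":[0,0,-0.02],"turn":0},
    {"linear":[0,0,-0.04],"turn":0},
    {"linear":[0,0,-0.02],"turn":0},
    {"linear":[0,-0.04,0],"turn":0.14},
    {"linear":[0,0,0],"turn":0.14},
    {"linear":[0,0,0],"turn":0.14},
    {"linear":[0,0,0],"turn":0.14},
    {"linear":[0,0,0],"turn":0.14},
    {"linear":[0,0,0],"turn":0.14},
    {"linear":[0,0,0],"turn":0.14}
  ]
}}

```text
t: 22.25
ee_pos: [513.2, 98.8, 115.1]
orientation: [2.936, 1.117, 0.001]
ft_force: [0.5, -0.6, -0.6]
width: 51.5
grasp_force: 0.0
```

Call:
{"name": "arm_command", "arguments": {
  "series": [
    {"linear":[0,0,0],"turn":0.14},
    {"linear":[0,0,0],"turn":0.14},
    {"linear":[0,0,0],"turn":0.14},
    {"linear":[0,0,0],"turn":0.14},
    {"linear":[0,0,0],"turn":0.031},
    {"linear":[0,0,0],"turn":0}
  ],
  "jaw": 0.3
}}

```text
t: 22.85
ee_pos: [513.2, 98.8, 115.0]
orientation: [-3.134, -0.222, -0.001]
ft_force: [0.2, 0.5, -0.5]
width: 56.9
grasp_force: 0.0
```

```bash
python3 -c "
from h import *
go(J(-7,-56),34,-81.9)"
```

```text
pos [513.2  98.8 115. ] jig [ -6.5 -47. ] toolY -81.9 turn 0.0 x -9.0 y -0.5 z 81.0 q6 1.6 t 22.85 F [ 0.2  0.5 -0.5] w 56.9 m [-0.01  0.13  0.06]
```

Call:
{"name": "arm_command", "arguments": {
  "series": [
    {"linear":[-0.009,0,0.03],"turn":0},
    {"linear":[0,0,0.03],"turn":0},
    {"linear":[0,0,0.021],"turn":0},
    {"linear":[0,0,0],"turn":0},
    {"linear":[0.01,0,0],"turn":0},
    {"linear":[0.01,0,0],"turn":0},
    {"linear":[0.01,0,0],"turn":0},
    {"linear":[0.01,0,0],"turn":0},
    {"linear":[0.01,0,0],"turn":0},
    {"linear":[0,0,0],"turn":0}
  ]
}}

```text
t: 23.85
ee_pos: [555.8, 104.9, 34.2]
orientation: [-3.133, -0.222, -0.004]
ft_force: [0.0, -0.1, 0.3]
width: 57.2
grasp_force: 0.0
```

Call:
{"name": "arm_command", "arguments": {
  "series": [
    {"linear":[0.005,0,0],"turn":0},
    {"linear":[0.005,0,0],"turn":0},
    {"linear":[0.003,0,0],"turn":0},
    {"linear":[0.003,0,0],"turn":0},
    {"linear":[0,0,0],"turn":0},
    {"linear":[0,0,0],"turn":0}
  ]
}}

```text
t: 24.45
ee_pos: [569.8, 106.9, 33.7]
orientation: [-3.134, -0.223, -0.001]
ft_force: [0.6, 0.8, 0.7]
width: 57.1
grasp_force: 0.0
```

```bash
python3 -c "
from h import *
go(J(-7,15),34,-81.9)"
```

```text
pos [569.8 106.9  33.7] jig [-6.5 10.2] toolY -81.9 turn 0.0 x 4.8 y -0.5 z -0.3 q6 1.59 t 24.45 F [0.6 0.8 0.7] w 57.1 m [0.02 0.18 0.03]
```

Call:
{"name": "arm_command", "arguments": {
  "series": [
    {"linear":[0.002,0,0],"turn":0},
    {"linear":[0.002,0,0],"turn":0},
    {"linear":[0.002,0,0],"turn":0},
    {"linear":[0,0,0],"turn":0}
  ]
}}

```text
t: 24.85
ee_pos: [573.5, 107.3, 33.5]
orientation: [3.133, 0.223, -0.007]
ft_force: [-7.8, -0.9, 5.4]
width: 57.1
grasp_force: 3.5
```

Call:
{"name": "arm_command", "arguments": {
  "series": [
    {"linear":[0.001,0,0],"turn":0},
    {"linear":[0.001,0,0],"turn":0},
    {"linear":[0,0,0],"turn":0}
  ]
}}

```text
t: 25.15
ee_pos: [573.6, 107.4, 33.3]
orientation: [3.133, 0.223, -0.013]
ft_force: [-12.0, -1.6, 10.1]
width: 57.0
grasp_force: 6.3
```

Call:
{"name": "arm_command", "arguments": {
  "series": [
    {"linear":[-0.01,0,0],"turn":0},
    {"linear":[-0.015,0,0],"turn":0},
    {"linear":[0,0,-0.04],"turn":0},
    {"linear":[0,0,-0.04],"turn":0},
    {"linear":[-0.04,-0.02,-0.04],"turn":0},
    {"linear":[-0.04,-0.02,0],"turn":0},
    {"linear":[-0.04,-0.02,0],"turn":0},
    {"linear":[-0.04,-0.02,0],"turn":0}
  ],
  "jaw": 0.5
}}

```text
t: 25.95
ee_pos: [389.1, 159.0, 147.6]
orientation: [-3.133, -0.221, -0.004]
ft_force: [0.8, 0.4, 0.2]
width: 65.8
grasp_force: 0.0
```

```bash
python3 - <<'E'
from h import *
go(J(-150,74),120,8.1)
d=img('top');cv2.imwrite('pics/c6.png',cv2.resize(d['frame'][145:265,75:220],None,fx=5,fy=5,interpolation=cv2.INTER_CUBIC))
E
```

```text
pos [389.1 159.  147.6] jig [ -83.6 -161.3] toolY -81.9 turn -1.571 x 66.4 y 235.3 z 27.6 q6 1.79 t 25.95 F [0.8 0.4 0.2] w 65.8 m [-0.03  0.13  0.01]
```

View pics/c6.png

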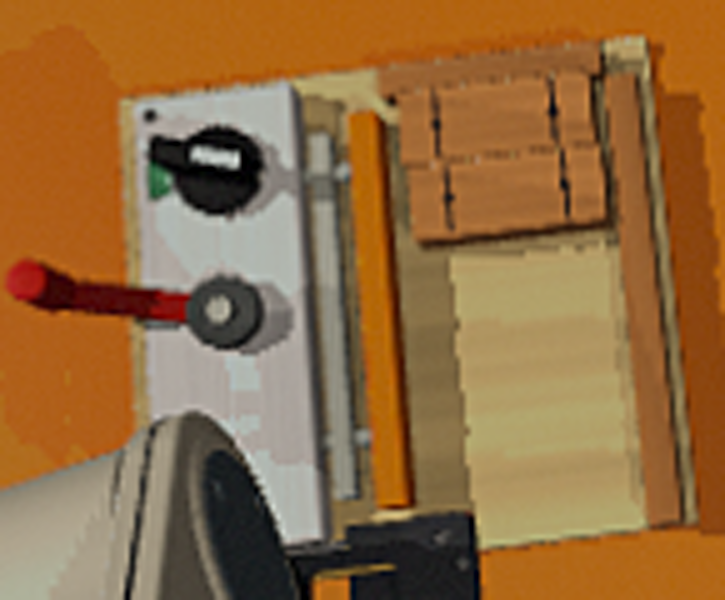

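The row is flush against the stop, with the blanks at (175,170) and (177,183). The nut is still at 0 and the lever is open.

```bash
python3 - <<'E'
from h import *
d=img('top')
for u,v,z in [(217,171,39),(198,155,73),(25,280,83),(225,313,45)]: print(u,v,toj(at(d,75+u/5,145+v/5,z)))
E
```

```text
217 171 [-151.    72.8]
198 155 [-149.5   73.1]
25 280 [-234.1   17.7]
225 313 [-149.    -2.7]
```

Call:
{"name": "arm_command", "arguments": {
  "series": [
    {"linear":[0,0,0],"turn":-0.145},
    {"linear":[0,0,0],"turn":-0.145},
    {"linear":[0,0,0],"turn":-0.145},
    {"linear":[0,0,0],"turn":-0.145},
    {"linear":[0,0,0],"turn":-0.145},
    {"linear":[0,0,0],"turn":-0.145},
    {"linear":[0,0,0],"turn":-0.145},
    {"linear":[0,0,0],"turn":-0.145},
    {"linear":[0,0,0],"turn":-0.145},
    {"linear":[0,0,0],"turn":-0.145}
  ],
  "jaw": 0.1
}}

```text
t: 27.05
ee_pos: [391.2, 158.8, 147.3]
orientation: [2.191, 2.25, 0.003]
ft_force: [0.3, 0.2, -0.5]
width: 48.1
grasp_force: 0.0
```

Call:
{"name": "arm_command", "arguments": {
  "series": [
    {"linear":[0,0,0],"turn":-0.121},
    {"linear":[0.0085,0.03,0],"turn":0},
    {"linear":[0.0085,0.03,0],"turn":0},
    {"linear":[0.0085,0.03,0],"turn":0},
    {"linear":[0.0085,0.03,0],"turn":0},
    {"linear":[0.0085,0.03,0],"turn":0},
    {"linear":[0.0085,0.03,0],"turn":0},
    {"linear":[0.0085,0.03,0],"turn":0},
    {"linear":[0.0065,0.025,0],"turn":0},
    {"linear":[0,0,0],"turn":0}
  ]
}}

```text
t: 28.05
ee_pos: [617.0, 258.3, 147.2]
orientation: [2.057, 2.372, 0.006]
ft_force: [0.0, 0.5, 1.4]
width: 48.4
grasp_force: 0.0
```

```bash
python3 -c "
from h import *
go(J(-150,74),64,8.1)"
```

```text
pos [617.  258.3 147.2] jig [-149.8   78.3] toolY 8.1 turn 0.001 x 0.2 y -4.3 z 83.2 q6 0.24 t 28.05 F [0.  0.5 1.4] w 48.4 m [-0.06  0.03 -0.03]
```

Call:
{"name": "arm_command", "arguments": {
  "series": [
    {"linear":[0.0005,-0.005,0],"turn":0},
    {"linear":[0,0,0.03],"turn":0},
    {"linear":[0,0,0.03],"turn":0},
    {"linear":[0,0,0.021],"turn":0},
    {"linear":[0,0,0],"turn":0},
    {"linear":[0,0,0],"turn":0}
  ]
}}

```text
t: 28.65
ee_pos: [607.5, 256.6, 66.4]
orientation: [-2.058, -2.373, 0.001]
ft_force: [0.4, 0.4, -0.1]
width: 48.5
grasp_force: 0.0
```

Call:
{"name": "arm_command", "arguments": {
  "series": [
    {"linear":[0,0,0],"turn":0},
    {"linear":[0,0,0],"turn":0},
    {"linear":[0,0,0],"turn":0},
    {"linear":[0,0,0],"turn":0},
    {"linear":[0,0,0],"turn":0},
    {"linear":[0,0,0],"turn":0},
    {"linear":[0,0,0],"turn":0}
  ],
  "jaw": -1
}}

```text
t: 29.35
ee_pos: [612.8, 259.0, 67.6]
orientation: [2.056, 2.37, 0.015]
ft_force: [12.4, 4.4, -6.3]
width: 13.8
grasp_force: 29.9
```

```bash
python3 -c "
from h import *
go(J(-150,73),64,8.1)"
```

```text
pos [612.8 259.   67.6] jig [-151.1   74.2] toolY 8.1 turn 0.0 x -1.1 y -1.2 z 3.6 q6 0.24 t 29.35 F [12.4  4.4 -6.3] w 13.8 m [ 0.8  -1.77 -0.15]
```

Call:
{"name": "arm_command", "arguments": {
  "series": [
    {"linear":[0,0.004,0],"turn":0},
    {"linear":[0,0,0],"turn":0.14},
    {"linear":[0,0,0],"turn":0.14},
    {"linear":[0,0,0],"turn":0.14},
    {"linear":[0,0,0],"turn":0.14},
    {"linear":[0,0,0],"turn":0.14},
    {"linear":[0,0,0],"turn":0.14},
    {"linear":[0,0,0],"turn":0.14},
    {"linear":[0,0,0],"turn":0.14},
    {"linear":[0,0,0],"turn":0.14}
  ]
}}

```text
t: 30.35
ee_pos: [611.8, 259.8, 67.5]
orientation: [-3.061, -0.696, -0.001]
ft_force: [-5.6, 8.9, 7.8]
width: 14.0
grasp_force: 30.0
```

Call:
{"name": "arm_command", "arguments": {
  "series": [
    {"linear":[0,0,0],"turn":0.14},
    {"linear":[0,0,0],"turn":0.14},
    {"linear":[0,0,0],"turn":0.031},
    {"linear":[0,0,0],"turn":0}
  ]
}}

```text
t: 30.75
ee_pos: [611.7, 260.1, 67.5]
orientation: [-3.131, -0.22, -0.0]
ft_force: [-6.5, 10.1, 6.8]
width: 13.7
grasp_force: 29.9
```

```bash
python3 -c "
from h import *
go(J(-150,73),64,-81.9)"
```

```text
pos [611.7 260.1  67.5] jig [-152.3   73.3] toolY -82.0 turn -0.001 x -0.3 y 2.3 z 3.5 q6 1.81 t 30.75 F [-6.5 10.1  6.8] w 13.7 m [ 1.67  1.3  -0.06]
```

Call:
{"name": "arm_command", "arguments": {
  "series": [
    {"linear":[-0.002,-0.004,0],"turn":0},
    {"linear":[0,0,0],"turn":0},
    {"linear":[0,0,0],"turn":0},
    {"linear":[0,0,0],"turn":0},
    {"linear":[0,0,-0.02],"turn":0},
    {"linear":[0,0,-0.025],"turn":0},
    {"linear":[0,0,0],"turn":-0.145},
    {"linear":[0,0,0],"turn":-0.145},
    {"linear":[0,0,0],"turn":-0.145},
    {"linear":[0,0,0],"turn":-0.145}
  ],
  "jaw": 0.2
}}

```text
t: 31.75
ee_pos: [609.9, 260.8, 111.0]
orientation: [2.936, 1.117, -0.0]
ft_force: [-0.4, -0.2, 0.2]
width: 52.6
grasp_force: 0.0
```

Call:
{"name": "arm_command", "arguments": {
  "series": [
    {"linear":[0,0,0],"turn":-0.145},
    {"linear":[0,0,0],"turn":-0.145},
    {"linear":[0,0,0],"turn":-0.145},
    {"linear":[0,0,0],"turn":-0.145},
    {"linear":[0,0,0],"turn":-0.145},
    {"linear":[0,0,0],"turn":-0.145},
    {"linear":[0,0,0],"turn":-0.145},
    {"linear":[0,0,0],"turn":-0.145},
    {"linear":[0,0,0],"turn":-0.145},
    {"linear":[0,0,0],"turn":-0.145}
  ]
}}

```text
t: 32.75
ee_pos: [609.9, 260.8, 110.9]
orientation: [-1.457, -2.783, 0.0]
ft_force: [-0.3, -0.0, -0.2]
width: 52.4
grasp_force: 0.0
```

Call:
{"name": "arm_command", "arguments": {
  "series": [
    {"linear":[0,0,0],"turn":-0.145},
    {"linear":[0,0,0],"turn":-0.145},
    {"linear":[0,0,0],"turn":-0.145},
    {"linear":[0,0,0],"turn":-0.145},
    {"linear":[0,0,0],"turn":-0.145},
    {"linear":[0,0,0],"turn":-0.145},
    {"linear":[0,0,0],"turn":-0.145},
    {"linear":[0,0,0],"turn":-0.097},
    {"linear":[0,0,0],"turn":0}
  ]
}}

```text
t: 33.65
ee_pos: [609.9, 260.9, 110.9]
orientation: [0.224, -3.133, 0.0]
ft_force: [0.5, -0.5, 0.9]
width: 52.4
grasp_force: 0.0
```

```bash
python3 - <<'E'
from h import *
go(J(-152,73),66,98.1)
d=img('top');s=img('scene')
a=cv2.resize(d['frame'][145:225,75:155],(400,400),interpolation=cv2.INTER_CUBIC);b=cv2.resize(s['frame'][90:155,275:375],(400,260),interpolation=cv2.INTER_CUBIC)
b=cv2.copyMakeBorder(b,0,140,0,0,cv2.BORDER_CONSTANT)
cv2.imwrite('pics/c7.png',np.hstack([a,b]))
E
```

```text
pos [609.9 260.9 110.9] jig [-153.3   71.6] toolY 98.2 turn 0.001 x -1.4 y -1.3 z 44.9 q6 -1.33 t 33.65 F [ 0.5 -0.5  0.9] w 52.4 m [ 0.04 -0.01  0.01]
```

View pics/c7.png

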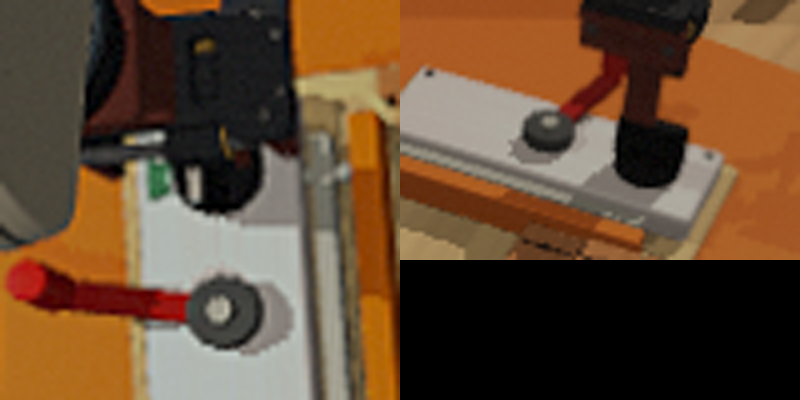

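The pointer now points to the jig's −y (about (113,181)), so a quarter turn is done. I regrip for the second quarter.

Call:
{"name": "arm_command", "arguments": {
  "series": [
    {"linear":[-0.0015,-0.001,0.02],"turn":0},
    {"linear":[0,0,0.0245],"turn":0},
    {"linear":[0,0,0],"turn":0}
  ]
}}

```text
t: 34.05
ee_pos: [609.3, 259.5, 63.6]
orientation: [0.219, -3.129, 0.003]
ft_force: [-0.0, 0.3, -0.1]
width: 52.7
grasp_force: 0.0
```

Call:
{"name": "arm_command", "arguments": {
  "series": [
    {"linear":[0,0,0],"turn":0},
    {"linear":[0,0,0],"turn":0},
    {"linear":[0,0,0],"turn":0},
    {"linear":[0,0,0],"turn":0},
    {"linear":[0,0,0],"turn":0},
    {"linear":[0,0,0],"turn":0},
    {"linear":[0,0,0],"turn":0}
  ],
  "jaw": -1
}}

```text
t: 34.75
ee_pos: [611.7, 260.4, 67.1]
orientation: [-0.223, 3.133, 0.0]
ft_force: [-0.8, -1.1, 4.1]
width: 14.0
grasp_force: 30.0
```

Call:
{"name": "arm_command", "arguments": {
  "series": [
    {"linear":[0,0,0],"turn":0.14},
    {"linear":[0,0,0],"turn":0.14},
    {"linear":[0,0,0],"turn":0.14},
    {"linear":[0,0,0],"turn":0.14},
    {"linear":[0,0,0],"turn":0.14},
    {"linear":[0,0,0],"turn":0.14},
    {"linear":[0,0,0],"turn":0.14},
    {"linear":[0,0,0],"turn":0.14},
    {"linear":[0,0,0],"turn":0.14},
    {"linear":[0,0,0],"turn":0.14}
  ]
}}

```text
t: 35.75
ee_pos: [612.5, 261.7, 67.2]
orientation: [1.855, 2.534, 0.005]
ft_force: [3.0, 3.9, 0.6]
width: 13.8
grasp_force: 30.0
```

Call:
{"name": "arm_command", "arguments": {
  "series": [
    {"linear":[0,0,0],"turn":0.14},
    {"linear":[0,0,0],"turn":0.031},
    {"linear":[0,0,0],"turn":0},
    {"linear":[0,0,0],"turn":0}
  ]
}}

```text
t: 36.15
ee_pos: [612.7, 261.7, 67.1]
orientation: [2.057, 2.374, 0.006]
ft_force: [3.6, 4.5, 1.0]
width: 13.9
grasp_force: 30.0
```

```bash
python3 -c "
from h import *
go(J(-152,73),64,8.1)"
```

```text
pos [612.7 261.7  67.1] jig [-153.7   74.5] toolY 8.2 turn 0.001 x -1.7 y -1.5 z 3.1 q6 0.24 t 36.15 F [3.6 4.5 1. ] w 13.9 m [ 0.74 -0.42 -0.02]
```

Call:
{"name": "arm_command", "arguments": {
  "series": [
    {"linear":[0,0.001,0],"turn":0},
    {"linear":[0,0,0],"turn":0},
    {"linear":[0,0,0],"turn":0},
    {"linear":[0,0,0],"turn":0},
    {"linear":[0,0,0],"turn":0},
    {"linear":[0,0,-0.03],"turn":0},
    {"linear":[0,0,-0.04],"turn":0},
    {"linear":[0,0,-0.02],"turn":0},
    {"linear":[0.035,-0.025,0],"turn":0.115},
    {"linear":[0.035,-0.025,0],"turn":0.115}
  ],
  "jaw": 1
}}

```text
t: 37.15
ee_pos: [556.9, 325.8, 157.7]
orientation: [2.325, 2.113, 0.003]
ft_force: [-0.9, 0.2, -0.5]
width: 87.1
grasp_force: 0.0
```

Call:
{"name": "arm_command", "arguments": {
  "series": [
    {"linear":[0,0,0],"turn":0},
    {"linear":[0,0,0],"turn":0}
  ]
}}

```text
t: 37.35
ee_pos: [556.3, 326.6, 156.7]
orientation: [2.313, 2.125, -0.0]
ft_force: [0.0, -1.0, 0.3]
width: 87.8
grasp_force: 0.0
```

```bash
python3 - <<'E'
from h import *
go(J(-235,18.6),69,-5)
d=img('top')
cv2.imwrite('pics/c8.png',cv2.resize(d['frame'][145:265,75:220],None,fx=5,fy=5,interpolation=cv2.INTER_CUBIC))
E
```

```text
pos [556.3 326.6 156.7] jig [-225.9   27.8] toolY -4.8 turn 0.003 x 6.7 y -11.0 z 87.7 q6 0.6 t 37.35 F [ 0.  -1.   0.3] w 87.8 m [-0.06  0.04  0.02]
```

View pics/c8.png

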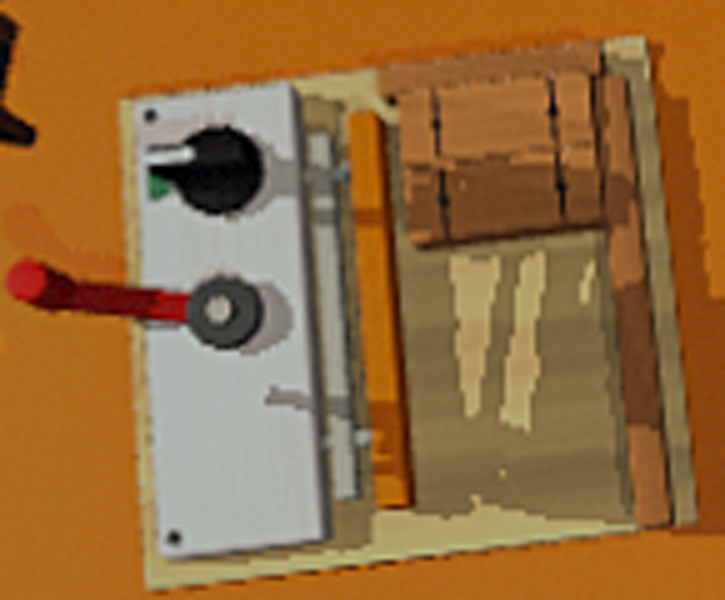

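The pointer stands over the green mark at about (107,176), the row is still flush, and the fence has moved in. I measure the pointer angle, then close the lever.

```bash
python3 - <<'E'
from h import *
d=img('top')
f=lambda u,v,z: toj(at(d,75+u/5,145+v/5,z))
a,b=f(147,157,73),f(192,153,73); print(a,b,np.degrees(np.arctan2(*(b-a)[::-1])))
E
```

```text
[-175.   75.] [-152.4   74.4] -1.5207696611437518
```

Call:
{"name": "arm_command", "arguments": {
  "series": [
    {"linear":[0.0065,-0.011,0],"turn":0},
    {"linear":[0,0,0.03],"turn":0},
    {"linear":[0,0,0.03],"turn":0},
    {"linear":[0,0,0.0275],"turn":0},
    {"linear":[0,0,0],"turn":0}
  ]
}}

```text
t: 37.95
ee_pos: [543.9, 331.6, 65.3]
orientation: [-2.316, -2.12, 0.011]
ft_force: [-0.2, -1.3, 0.1]
width: 87.6
grasp_force: 0.0
```

Call:
{"name": "arm_command", "arguments": {
  "series": [
    {"linear":[0,0,0],"turn":0},
    {"linear":[0,0,0],"turn":0},
    {"linear":[0,0,0],"turn":0},
    {"linear":[0,0,0],"turn":0},
    {"linear":[0,0,0],"turn":0},
    {"linear":[0,0,0],"turn":0},
    {"linear":[0,0,0],"turn":0},
    {"linear":[0,0,0],"turn":0},
    {"linear":[0,0,0],"turn":0},
    {"linear":[0,0,0],"turn":0}
  ],
  "jaw": -1
}}

```text
t: 38.95
ee_pos: [545.7, 333.5, 69.0]
orientation: [-2.317, -2.121, 0.002]
ft_force: [-4.1, 0.8, 2.0]
width: 21.3
grasp_force: 30.0
```

```bash
python3 -c "
from h import *
go(J(-235,18.6),69,-5)"
```

```text
pos [545.7 333.5  69. ] jig [-234.3   18.3] toolY -5.0 turn -0.001 x 0.8 y 0.1 z -0.0 q6 0.62 t 38.95 F [-4.1  0.8  2. ] w 21.3 m [ 0.06  0.58 -0.03]
```

Call:
{"name": "arm_command", "arguments": {
  "series": [
    {"linear":[-0.0004,-0.0085,0],"turn":-0.1},
    {"linear":[-0.0004,-0.0085,0],"turn":-0.1},
    {"linear":[-0.0004,-0.0085,0],"turn":-0.1},
    {"linear":[-0.0004,-0.0085,0],"turn":-0.1},
    {"linear":[-0.0004,-0.0085,0],"turn":-0.1},
    {"linear":[-0.0004,-0.0085,0],"turn":-0.1},
    {"linear":[-0.0004,-0.0085,0],"turn":-0.1},
    {"linear":[-0.0004,-0.0085,0],"turn":-0.1},
    {"linear":[-0.0004,-0.0085,0],"turn":-0.1}
  ]
}}

```text
t: 39.85
ee_pos: [477.4, 307.4, 69.0]
orientation: [1.157, 2.92, 0.001]
ft_force: [3.3, -1.5, -3.5]
width: 21.6
grasp_force: 30.0
```

Call:
{"name": "arm_command", "arguments": {
  "series": [
    {"linear":[-0.0004,-0.0085,0],"turn":-0.1},
    {"linear":[-0.0004,-0.0085,0],"turn":-0.1},
    {"linear":[-0.0004,-0.0085,0],"turn":-0.1},
    {"linear":[-0.0004,-0.0085,0],"turn":-0.1},
    {"linear":[-0.0004,-0.0085,0],"turn":-0.1},
    {"linear":[-0.0004,-0.0085,0],"turn":-0.1},
    {"linear":[-0.0004,-0.0085,0],"turn":-0.1},
    {"linear":[-0.0004,-0.0085,0],"turn":-0.1},
    {"linear":[-0.0004,-0.0085,0],"turn":-0.1},
    {"linear":[0,0,0],"turn":0}
  ]
}}

```text
t: 40.85
ee_pos: [455.4, 237.2, 69.1]
orientation: [-0.224, 3.131, 0.002]
ft_force: [2.6, 1.6, -5.2]
width: 21.4
grasp_force: 30.0
```

```bash
python3 -c "
from h import *
go(J(-156.5,-82.5),69,98.1)"
```

```text
pos [455.4 237.2  69.1] jig [-151.6  -84.7] toolY 98.2 turn 0.001 x -2.2 y 4.9 z 0.1 q6 -1.26 t 40.85 F [ 2.6  1.6 -5.2] w 21.4 m [ 0.27 -0.39 -0.08]
```

Call:
{"name": "arm_command", "arguments": {
  "series": [
    {"linear":[0,-0.003,0],"turn":0},
    {"linear":[0,0,0],"turn":0},
    {"linear":[0,0,0],"turn":0}
  ]
}}

```text
t: 41.15
ee_pos: [455.5, 236.8, 69.1]
orientation: [-0.219, 3.131, 0.006]
ft_force: [-1.6, 19.0, -7.2]
width: 21.8
grasp_force: 30.0
```

Call:
{"name": "arm_command", "arguments": {
  "series": [
    {"linear":[0,-0.003,0],"turn":0},
    {"linear":[0,0,0],"turn":0},
    {"linear":[0,0,0],"turn":0}
  ]
}}

```text
t: 41.45
ee_pos: [455.6, 236.4, 69.1]
orientation: [-0.218, 3.131, 0.011]
ft_force: [-7.6, 36.9, -10.2]
width: 22.0
grasp_force: 30.0
```

Call:
{"name": "arm_command", "arguments": {
  "series": [
    {"linear":[0,0.0045,0],"turn":0},
    {"linear":[0,0,0],"turn":0}
  ]
}}

```text
t: 41.65
ee_pos: [455.4, 237.0, 69.1]
orientation: [-0.222, 3.131, 0.002]
ft_force: [0.8, 10.6, -6.9]
width: 21.5
grasp_force: 30.0
```

Call:
{"name": "arm_command", "arguments": {
  "series": [
    {"linear":[0,0,0],"turn":0},
    {"linear":[0,0,0],"turn":0},
    {"linear":[0,0,0],"turn":0},
    {"linear":[0,0,0],"turn":0},
    {"linear":[0,0,0],"turn":0},
    {"linear":[0,0,-0.03],"turn":0},
    {"linear":[0,0,-0.04],"turn":0},
    {"linear":[0,0,-0.04],"turn":0},
    {"linear":[0.04,0.02,0],"turn":0},
    {"linear":[0.04,0.04,0],"turn":0}
  ],
  "jaw": 1
}}

```text
t: 42.65
ee_pos: [372.2, 279.2, 180.4]
orientation: [-0.216, 3.132, 0.002]
ft_force: [-0.1, 0.8, -0.7]
width: 88.0
grasp_force: 0.0
```

Call:
{"name": "arm_command", "arguments": {
  "series": [
    {"linear":[0,0.04,0],"turn":0},
    {"linear":[0,0.04,0],"turn":0},
    {"linear":[0,0.04,0],"turn":0},
    {"linear":[0,0,0],"turn":0},
    {"linear":[0,0,0],"turn":0}
  ]
}}

```text
t: 43.15
ee_pos: [354.7, 398.6, 178.8]
orientation: [0.224, -3.133, 0.001]
ft_force: [0.0, 0.7, -0.3]
width: 88.2
grasp_force: 0.0
```

```bash
python3 - <<'E'
from h import *
d=img('top')
a=cv2.resize(d['frame'][145:265,75:220],None,fx=4,fy=4,interpolation=cv2.INTER_CUBIC)
b=cv2.resize(d['frame'][100:300,240:450],(220,210))
b=cv2.copyMakeBorder(b,0,480-210,0,0,cv2.BORDER_CONSTANT)
cv2.imwrite('pics/c9.png',np.hstack([a,b]))
f=lambda u,v,z: at(d,u,v,z)[:2].round(0)
hsv=cv2.cvtColor(d['frame'],cv2.COLOR_BGR2HSV)
print('green',f(*cv2.minAreaRect(cv2.findNonZero(cv2.inRange(hsv[:,300:],(45,120,60),(75,255,255))))[0]+np.array([300,0]),40))
E
```

```text
green [ 521. -465.]
```

View pics/c9.png

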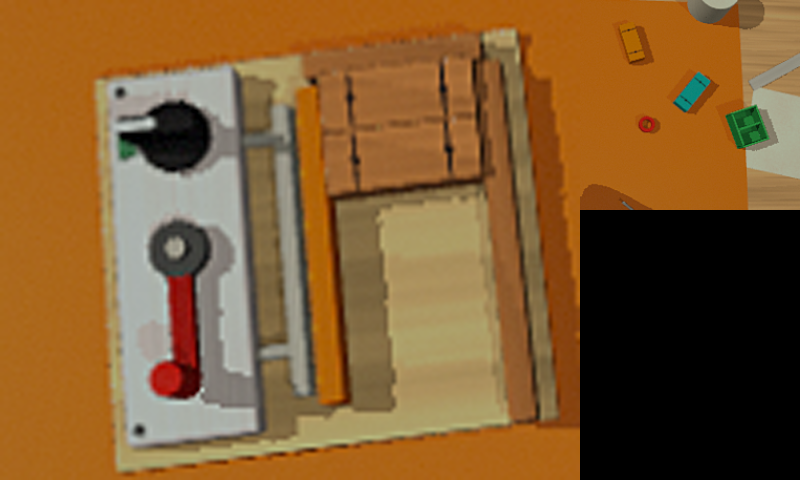

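The lever is closed (post at (118,240)). The two blanks are flush and clamped between jaw and fence, and the pointer is on the green mark. The tape and box have not moved, so I hand in.

```bash
python3 -c "
from workcell import ctrl
print(ctrl.close_job())"
```

```text
the job is handed in; nothing more can be done
None
```

The job is handed in: the last picture shows both wooden blanks flush against the end stop and clamped, the nut's pointer on the green mark, the lever fully closed, and the tape and box unmoved.

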